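Run the stone carriage under the hand press and brake it at the mark

TASK

Push the loaded stone carriage along its rails towards the press and brake it so that it comes to rest with its pointers at the fixed mark wedges and stands still there for two seconds, without letting it run into the end stop. It rolls almost without friction: work only with light pushes of the fingers on the two sprung rollers, from the bay between them (forward on the front roller, back on the rear one), never grip or shove it or drive it by any other part. Finally lift the hand clear above the carriage and leave it standing at the mark, with the other things on the bench left alone.

Things in the scene. Friction and masses are not known exactly. Their poses are not given: they have to be found in the camera images.
- feed: Fixed machine: two-rail track 1090 mm long, 140 mm wide, with a black iron C-frame hand press (480 mm high) 390 mm beyond the mark, its column on the side away from the robot. Origin on the bench, on the track centre line; x across the track (away from the robot), y along the travel to the press and end stop, z up. Yaw up to 0.1 rad.
- mark (a point): The mark: point on the track's centre line, 50 mm above the bench, midway between the two upright aluminium mark wedges (6 mm thick, 52 mm high) that stand 94 to 130 mm either side of the centre line. It lies 20 mm along +y from the origin of feed.
- pointer (a point): Point on the carriage's centre line 50 mm above the bench, midway between its two small steel pointers on the deck edges, and in the middle of the bay (the open space between the two sprung rollers). To be brought to mark.
- carriage (a joint): Travel of the carriage along the track's +y in m: 0 at the rear end, 0.34 with the pointer at the mark, 0.40 hard against the end stop. Very low friction (drag well under 0.1 N), so once moving it coasts for many seconds. Total mass nominally 4 kg, varying from 3 to 5.3 kg.
- deck: Grey deck of the carriage, 150 mm wide, from 200 mm behind to 450 mm ahead of the pointer, top 50 mm above the bench, with two housings 130 x 40 mm behind the rollers (tops 120 mm above the bench) and two pink cobbles about 105 mm wide ahead of the front one (tops 130 mm). Origin at bench level under the pointer, axes as feed. Not to be touched.
- front_roller: Free-turning white plastic roller, 60 mm diameter, 100 mm long, lying across the track, its axis 90 mm above the bench. Origin at its centre, 115 mm ahead (+y) of the pointer when its spring is free, so its bay-side face is 85 mm ahead of the pointer. Pushing it towards +y drives the carriage forward. It spins, so ignore its orientation.
- rear_roller: The same roller at the rear, 115 mm behind (-y of) the pointer when free, its bay-side face 85 mm behind the pointer. Pushing it towards -y brakes the carriage. The bay between the two faces is 170 mm long.
- front_buffer (a joint): Compression of the front roller's spring in m, 0 free to 0.045 hard home; stiffness nominally 60 N/m, hardly damped, no preload. Force on the carriage = 60 x this value, towards +y.
- rear_buffer (a joint): Compression of the rear roller's spring in m, the same 60 N/m; its force on the carriage is towards -y.
- mug: Red enamel mug, 84 mm wide, 85 mm high, origin under its centre. Bystander.
- level: Aluminium spirit level standing on edge, 250 x 22 x 50 mm, origin under its centre. Bystander.
- cobble: Spare rough pink granite cobble, 100 x 100 x 85 mm, origin under its centre. Bystander.
- plug: Steel splitting plug (wedge), 14 mm wide, 120 mm long, lying flat, 20 mm high. Bystander.
- feather0: Steel feather (shim), 16 mm wide, 110 mm long, lying flat, 14 mm high. Bystander.
- feather1: Second feather, the same. Bystander.

How it is judged:
On the way:
1. the carriage stands still at the mark for two seconds (horizontal distance between pointer and mark below 0.012 m and velocity of joint carriage between -0.012 and 0.012 m/s), for 2 s.
At the end, for the whole second after the job is handed in: pointer within 12 mm of the mark, carriage slower than 8 mm/s, hand lifted so that the TCP is more than 150 mm above the bench, nothing touched (horizontal distance between pointer and mark below 0.012 m and velocity of joint carriage between -0.008 and 0.008 m/s and height (world z) of the grasp point above 0.15 m).
It fails at once if the carriage strikes the end stop (value of joint carriage above 0.397 m).
It fails at once if a roller is gripped or shoved with more than 15 N (contact force between any of the arm, the fingers and front_roller above 15 N or contact force between any of the arm, the fingers and rear_roller above 15 N).
It fails at once if the robot drives the carriage by its deck, housings or stone (contact force between any of the fingers, the arm and deck above 2 N).
It fails at once if a bystander is disturbed (distance of any of mug, level, cobble, plug, feather0, feather1 from where it was at the start of the episode above 0.03 m).
It also fails if it takes over 40 s, if anything falls off the work surface, if the arm or the gripper's body presses on something with over 40 N, if the wrist force passes 120 N, or if a joint passes its speed limit or range.

ROBOT

A 6-joint arm with a two-finger parallel gripper is mounted at the origin on the work surface. World frame = base frame: x ahead of the robot, y to its left, z up, the work surface at z = 0. Lengths are in m, angles in rad, forces in N, time in s.
With the tool pointing down it reaches from about 0.425 to 0.95 m from the base axis. Payload 3.5 kg.
Tool frame: the origin (TCP) lies between the finger pads, 19 mm behind the fingertips; this is the grasp point; z points along the fingers, y is the line along which they close (so a half turn about z gives the same grasp; the last joint's range is limited). The gripper opens to 85 mm and grips with 20 to 120 N. Pads are 22 mm wide; open, the fingers measure 114 mm over their backs; the gripper's body (76 mm by 85 mm) begins 54 mm behind the grasp point. The pads swing forward as they close: fully open they stand 13 mm farther back than shut.
Start: joints at [-1.276, 0.286, 1.577, -0, 1.279, -0.15], TCP at [0.29, -0.609, 0.25] pointing down, gripper open.
Joint ranges: [-2.77, 2.77], [-0.9, 2.22], [0.21, 2.48], [-1.53, 4.67], [0.24, 2.81], [-2.84, 2.84]. Speed limits (rad/s): [2.79, 2.79, 3.14, 3.14, 3.14, 3.14].

INTERFACE

Orientations are given as a unit quaternion [x, y, z, w].
In Python, from plant import ctrl gives the robot as it stands. The module is installed in compiled form; this text tells all that it offers.
- The arm moves only by the shell command python3 -m crank 'ROWS' [OPENING] [FORCE]. ROWS is JSON, a list of rows, each a list of 6 numbers: the shift along the tool's x, y, z in cm, then the turn, a rotation vector about the tool's x, y, z in rad. In form: [[tx, ty, tz, rx, ry, rz], ...]. A call has 1 to 10 rows; each row is the pose to reach, as a shift and turn from the pose commanded when the call began, along the tool's axes at that moment; what a row does not reach only later rows make up. A row lasts 1/10 s, in which the tool goes at most 50 mm and 8.59 degrees, less where a joint would pass 70% of its speed; a pose out of reach is approached as far as the arm can. A call with a gripper value outside its range is refused whole. OPENING is the opening, from 0 (shut) to 1 (fully open), set as the call begins (- or left out, the last holds). The fingers move at their own pace and stop on an object; FORCE is the grip in N (left out, the last holds). Time passes only in rows, so rows that repeat a pose let the fingers close. It gives the time, the measured TCP pose, the force, the opening and the grip force at its end, in the units of the state.
- ctrl.get_state(): the state, without advancing time (a new reading comes with each control period).
- ctrl.read_camera(name): name is "scene" or "top" or "wrist"; returns (picture, depth): 384x512x3 uint8, blue, green, red; 384x512 float32, m along the optical axis (not along the pixel's ray), 0 where there is no reading.
- ctrl.camera_info(name): a dict with "K" (3x3 intrinsics, pixels), "origin" and "orientation" of the camera in the world. Camera axes: x right, y down, z forward; pixel columns grow to the right and rows downward; lengths in m; the calibration is good to about 2 mm. A picture is of the moment at which its call begins: read the wrist's pose just before it. camera_info takes no time and is no camera call; for the wrist camera it gives the pose at the moment of the call.
- ctrl.sign_off(): hands the job in; it is judged then, once.
The state is a dict: "time": time; "qpos": joint angles; "dq": joint speeds; "joint_efforts": joint torques, N m; "eef_pos": TCP position; "tcp_rot": TCP orientation; "contact_force": force on the tool from outside, world axes, zero at the start; "wrist_torque": the same for the moment, N m; "opening": opening from 0.0 (shut) to 1.0 (fully open); "finger_force": force on a finger pad.
Only numpy, scipy, OpenCV 4.12 (cv2) and the standard library are available. Lean on these libraries where they do the work, as an engineer would, in place of code of your own. Each camera call takes 0.05 s, during which the arm holds its last target. There are 200 camera calls.

## Working session

There is one attempt and no reset: what is moved stays moved. The work goes in short steps, Python scripts to look and compute and a shell command to move; the robot and the scene stay as the last step left them, time stands still between calls to the robot, and variables do not carry over. Pictures are saved under pics/ and viewed, at most 10 in all, crops included, and the job is handed in when it is done.

```bash
mkdir -p pics; cat > h.py <<'E'
import numpy as np, cv2
from plant import ctrl
from scipy.spatial.transform import Rotation as R
def cam(n):
    i=ctrl.camera_info(n); im,d=ctrl.read_camera(n)
    o=np.array(i["orientation"],float)
    Rm=o if o.shape==(3,3) else R.from_quat(o).as_matrix()
    K=np.array(i["K"]); return im,d,K,Rm,np.array(i["origin"])
def cloud(d,K,Rm,t):
    v,u=np.mgrid[:d.shape[0],:d.shape[1]]
    p=np.stack([(u-K[0,2])/K[0,0]*d,(v-K[1,2])/K[1,1]*d,d],-1)
    return p@Rm.T+t
def ray(u,v,z,K,Rm,t):
    r=Rm@np.array([(u-K[0,2])/K[0,0],(v-K[1,2])/K[1,1],1]); return t+r*(z-t[2])/r[2]
E
python3 - <<'E'
from h import *
s=ctrl.get_state(); print(s)
for n in("scene","top"):
    im,d,K,Rm,t=cam(n); cv2.imwrite(f"pics/{n}0.png",im); np.savez(f"{n}0.npz",im=im,d=d,K=K,Rm=Rm,t=t); print(n,K,Rm,t,(d>0).mean())
E
```

```text
{'time': 0.0, 'qpos': array([-1.27599448e+00,  2.87196430e-01,  1.57819162e+00, -1.44779401e-05,
        1.27857095e+00, -1.49977296e-01]), 'dq': array([ 0.00163773, -0.00036967,  0.00048909, -0.00077845,  0.00095539,
        0.0002013 ]), 'joint_efforts': array([ 2.49933428e-04, -4.05973649e+01, -2.92628431e+01, -7.75051149e-05,
        5.71089622e-03,  1.00577688e-05]), 'eef_pos': array([ 0.29028197, -0.60871511,  0.24861868]), 'tcp_rot': array([ 9.75372044e-01,  2.20562861e-01, -9.25129472e-05, -1.17957253e-03]), 'contact_force': array([ 0.30228977,  0.57225202, -0.13265877]), 'wrist_torque': array([ 0.00774219,  0.00810054, -0.01853823]), 'finger_force': 0.0, 'opening': 0.9985757458895098}
scene [[420.25296872   0.         252.33919659]
 [  0.         420.25296872 189.63198097]
 [  0.           0.           1.        ]] [[ 0.88393634  0.23452712 -0.40454119]
 [ 0.46736324 -0.47104982  0.74812009]
 [-0.01510461 -0.85035822 -0.52598741]] [ 0.96275934 -0.89748997  0.67660508] 0.9960378011067709
top [[387.27075528   0.         251.81726811]
 [  0.         387.27075528 189.27046535]
 [  0.           0.           1.        ]] [[-0.01081707 -0.98374318  0.17925496]
 [-0.99932402  0.00433634 -0.03650616]
 [ 0.03513538 -0.17952867 -0.9831251 ]] [ 0.3417859  -0.04388288  1.00100888] 0.9958546956380209
```

View pics/scene0.png

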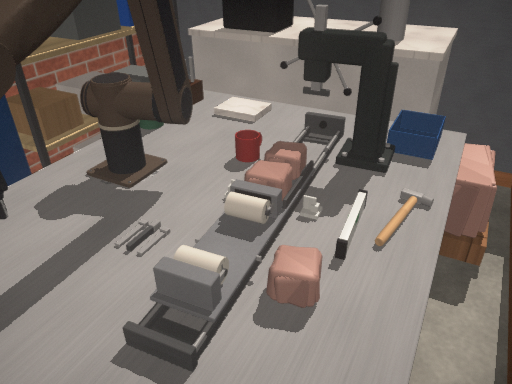

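View pics/top0.png

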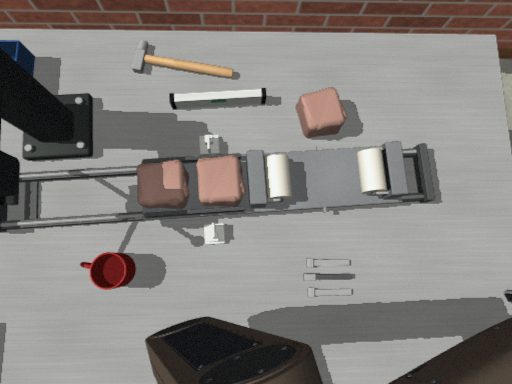

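The scene view shows the carriage at the rear end, with its rollers at (247,207) and (203,260) and a wedge at (311,207). The top view shows the rollers at (279,176) and (372,171), the wedges at (211,143) and (215,233), and the pointers near (324,208).

```bash
python3 - <<'E'
from h import *
for n in("top","scene"):
    f=np.load(n+"0.npz"); im,d,K,Rm,t=[f[k] for k in("im","d","K","Rm","t")]
    P=cloud(d,K,Rm,t); hsv=cv2.cvtColor(im,cv2.COLOR_BGR2HSV)
    # cream rollers
    m=((im[...,2]>165)&(hsv[...,1]>18)&(P[...,2]>.07)&(P[...,2]<.14)).astype(np.uint8)
    k,l,st,c=cv2.connectedComponentsWithStats(m)
    for i in range(1,k):
        if st[i,4]>150:
            q=P[l==i]; z=np.percentile(q[:,2],98); tp=q[q[:,2]>z-.004]
            print(n,"roller",c[i],st[i,4],"top z",z.round(3),"crest mean",tp.mean(0).round(4),"ext",np.percentile(q,[2,98],axis=0).round(3).tolist())
    # wedges: bright and low saturation z .03-.06
    m=((im.min(-1)>150)&(P[...,2]>.03)&(P[...,2]<.062)&(P[...,1]<.2)&(P[...,1]>-.1)).astype(np.uint8)
    k,l,st,c=cv2.connectedComponentsWithStats(m)
    for i in range(1,k):
        if st[i,4]>12:
            q=P[l==i]; print(n,"wedge?",c[i].round(1),st[i].tolist(),q.mean(0).round(4),np.percentile(q,[3,97],axis=0).round(3).tolist())
    if n=="top":
        # rail edges / deck at z~.05
        m=(abs(P[...,2]-.05)<.008)&(P[...,1]<-.02)
        for y in (-.25,-.2,-.15):
            q=P[m&(abs(P[...,1]-y)<.006)]; q=q[(q[:,0]>.3)&(q[:,0]<.7)]; print("deck",y,len(q),np.percentile(q[:,0],[3,97]).round(4))
f=np.load("top0.npz"); im=f["im"]
a=cv2.resize(im[120:260,180:440],None,fx=3,fy=3,interpolation=cv2.INTER_CUBIC); cv2.imwrite("pics/topcrop.png",a)
E
```

```text
top roller [321.04127257 107.34393809] 1163 top z 0.089 crest mean [ 0.7231 -0.2451  0.0868] ext [[0.674, -0.3, 0.079], [0.765, -0.211, 0.089]]
top roller [378.98963731 168.53367876] 193 top z 0.121 crest mean [ 0.5505 -0.3764  0.1187] ext [[0.504, -0.387, 0.111], [0.6, -0.371, 0.121]]
top roller [282.96788991 174.75229358] 218 top z 0.12 crest mean [ 0.5375 -0.1479  0.118 ] ext [[0.489, -0.158, 0.112], [0.585, -0.142, 0.12]]
top roller [217.12059012 178.33290571] 1559 top z 0.132 crest mean [0.5352 0.0118 0.1295] ext [[0.482, -0.038, 0.123], [0.574, 0.045, 0.132]]
top roller [170.73271889 175.06682028] 434 top z 0.13 crest mean [0.5351 0.1097 0.1277] ext [[0.505, 0.091, 0.124], [0.566, 0.127, 0.13]]
top wedge? [216.   94.9] [174, 89, 85, 13, 642] [0.7658 0.0113 0.0491] [[0.752, -0.093, 0.046], [0.78, 0.115, 0.052]]
top wedge? [207.3 140.1] [204, 135, 8, 14, 64] [0.6455 0.0334 0.042 ] [[0.622, 0.027, 0.031], [0.663, 0.043, 0.054]]
top wedge? [212.7 233.3] [210, 223, 8, 19, 72] [0.407  0.0179 0.0424] [[0.389, 0.01, 0.03], [0.431, 0.025, 0.053]]
deck -0.25 292 [0.4723 0.6244]
deck -0.2
[... 444 characters left out ...]
171, 0.102], [0.587, -0.131, 0.121]]
scene roller [198.11693548 257.18010753] 744 top z 0.121 crest mean [ 0.5543 -0.3736  0.1194] ext [[0.506, -0.395, 0.109], [0.602, -0.354, 0.121]]
scene roller [298.23728814 260.71589992] 1239 top z 0.09 crest mean [ 0.7269 -0.2546  0.0871] ext [[0.679, -0.305, 0.082], [0.771, -0.217, 0.09]]
scene wedge? [352.5 215.4] [339, 192, 27, 47, 411] [ 7.692e-01 -3.000e-04  5.030e-02] [[0.756, -0.095, 0.048], [0.783, 0.109, 0.052]]
scene wedge? [309.7 196.6] [304, 195, 13, 4, 22] [0.6403 0.0286 0.0523] [[0.624, 0.025, 0.049], [0.657, 0.033, 0.054]]
scene wedge? [316.8 204.4] [315, 203, 5, 4, 14] [0.662  0.0292 0.0326] [[0.659, 0.021, 0.031], [0.666, 0.038, 0.035]]
```

View pics/topcrop.png

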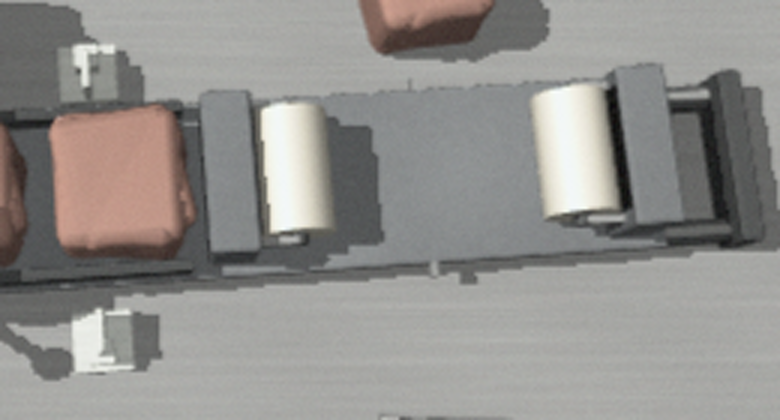

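```bash
cat >> h.py <<'E'
def fit_roller(P,m):
    pass
E
python3 - <<'E'
from h import *
from scipy.optimize import least_squares
f=np.load("top0.npz"); im,d,K,Rm,t=[f[k] for k in("im","d","K","Rm","t")]
g=np.load("scene0.npz"); Pt=cloud(d,K,Rm,t); Ps=cloud(g["d"],g["K"],g["Rm"],g["t"])
C=[]
for y0 in(-.146,-.375):
  for n,P,I in(("top",Pt,im),("scene",Ps,g["im"])):
    q=P[(I[...,2]>140)&(P[...,2]>.095)&(P[...,2]<.125)&(abs(P[...,1]-y0)<.04)&(P[...,0]>.47)&(P[...,0]<.62)]
    # cylinder, radius 30, axis along (cos a, sin a)
    a=.06; r=lambda p:np.hypot(-np.sin(a)*q[:,0]+np.cos(a)*q[:,1]-p[0],q[:,2]-p[1])-.03
    s=least_squares(r,[y0,.09],loss="soft_l1",f_scale=.002); xc=np.percentile(q[:,0],[1,99]).mean()
    print(n,len(q),"axis v",s.x.round(4),"xc",xc.round(4),"rms",np.sqrt((s.fun**2).mean()).round(4)); C.append([xc,(s.x[0]+np.sin(a)*xc)/np.cos(a)])
C=np.array(C); F=C[:2].mean(0);B=C[2:].mean(0); print("F",F,"B",B,"mid",(F+B)/2,"dist",np.linalg.norm(F-B),"yaw",np.arctan2(-(F-B)[0],(F-B)[1]))
a=ray(316.7,148.3,.05,K,Rm,t);b=ray(324.7,209.3,.05,K,Rm,t); print("pointers",a,b,(a+b)/2)
print("wedge mids rays top", ray(207.8,136,.052,K,Rm,t),ray(213,230,.052,K,Rm,t))
v=F-B; v/=np.linalg.norm(v); u=np.array([v[1],-v[0]])
for n,P in(("top",Pt),("scene",Ps)):
    D=P[...,:2]-(F+B)/2; al=D@v; ac=D@u
    m=(P[...,2]>.02)&(P[...,2]<.06)&(abs(abs(ac)-.112)<.018)&(abs(al-.34)<.04)
    for sg in(1,-1):
        q=m&(ac*sg>0)&(P[...,2]>.044); print(n,"wedge side",sg,q.sum(),"along",np.percentile(al[q],[5,50,95]).round(4),"ac",np.percentile(ac[q],[5,95]).round(3))
D=Ps[...,:2]-(F+B)/2; al=D@v; ac=D@u
q=(Ps[...,2]>.085)&(Ps[...,2]<.112)&(abs(ac)<.055)&(al<-.1)&(al>-.26)
h=np.histogram(al[q],bins=np.arange(-.26,-.1,.005)); print(list(zip(h[1].round(3),h[0])))
np.savez("geo.npz",O=(F+B)/2,v=v,u=u)
s=ctrl.get_state(); Rt=R.from_quat(s["tcp_rot"]).as_matrix()
Rd=np.c_[np.r_[u,0],np.r_[-v,0],[0,0,-1]]
O=(F+B)/2; print("shift cm to z .2",100*Rt.T@(np.r_[O,.2]-s["eef_pos"]),"rotvec",R.from_matrix(Rt.T@Rd).as_rotvec())
E
```

```text
top 812 axis v [-0.1713  0.089 ] xc 0.5367 rms 0.0031
scene 681 axis v [-0.174   0.0902] xc 0.5409 rms 0.0022
top 1007 axis v [-0.401   0.0888] xc 0.5523 rms 0.0037
scene 821 axis v [-0.4041  0.0902] xc 0.5569 rms 0.0041
F [ 0.53879929 -0.1405799 ] B [ 0.55458449 -0.36997343] mid [ 0.54669189 -0.25527666] dist 0.22993600382476792 yaw 0.0687044454022354
pointers [ 0.62117548 -0.24672937  0.05      ] [ 0.46366762 -0.26031597  0.05      ] [ 0.54242155 -0.25352267  0.05      ]
wedge mids rays top [0.65318583 0.0315318  0.052     ] [0.41434292 0.01662835 0.052     ]Traceback (most recent call last):
  File "<stdin>", line 21, in <module>
    return _quantile_unchecked(
        a, q, axis, out, overwrite_input, method, keepdims, weights)
    return _ureduce(a,
                    func=_quantile_ureduce_func,
    ...<5 lines>...
                    overwrite_input=overwrite_input,
                    method=method)
    r = func(a, **kwargs)
    result = _quantile(arr,
                       quantiles=q,
    ...<2 lines>...
                       out=out,
                       weights=wgt)
    slices_having_nans = np.isnan(arr[-1, ...])
                                  ~~~^^^^^^^^^
IndexError: index -1 is out of bounds for axis 0 with size 0
```

```bash
python3 - <<'E'
from h import *
f=np.load("top0.npz"); im,d,K,Rm,t=[f[k] for k in("im","d","K","Rm","t")]
g=np.load("scene0.npz"); Pt=cloud(d,K,Rm,t); Ps=cloud(g["d"],g["K"],g["Rm"],g["t"])
O=np.array([.54469,-.2545]);a=.0665; v=np.array([-np.sin(a),np.cos(a)]); u=np.array([v[1],-v[0]])
for n,P in(("top",Pt),("scene",Ps)):
    D=P[...,:2]-O; al=D@v; ac=D@u
    m=(P[...,2]>.02)&(P[...,2]<.06)&(abs(abs(ac)-.112)<.022)&(abs(al-.28)<.04)
    for sg in(1,-1):
        for lo in(.03,.045):
            q=m&(ac*sg>0)&(P[...,2]>lo)
            if q.sum(): print(n,"wedge",sg,lo,q.sum(),"along",np.percentile(al[q],[5,50,95]).round(4),"ac",np.percentile(ac[q],[5,95]).round(3))
D=Ps[...,:2]-O; al=D@v; ac=D@u
q=(Ps[...,2]>.08)&(Ps[...,2]<.112)&(abs(ac)<.055)&(al<-.1)&(al>-.26)
h=np.histogram(al[q],bins=np.arange(-.26,-.1,.005)); print(list(zip(h[1].round(3),h[0])))
np.savez("geo.npz",O=O,v=v,u=u)
s=ctrl.get_state(); Rt=R.from_quat(s["tcp_rot"]).as_matrix()
Rd=np.c_[np.r_[u,0],np.r_[-v,0],[0,0,-1]]
print("shift cm to z .2",100*Rt.T@(np.r_[O,.2]-s["eef_pos"]),"rotvec",R.from_matrix(Rt.T@Rd).as_rotvec())
A=lambda p:((p[:2]-O)@v).round(4)
print("pointers al",A(ray(316.7,148.3,.05,K,Rm,t)),A(ray(324.7,209.3,.05,K,Rm,t)))
for c,(y,x) in(("w",(126,196)),("w",(216,200))):
    big=cv2.resize(im[y:y+28,x:x+32],None,fx=10,fy=10,interpolation=cv2.INTER_CUBIC); cv2.imwrite(f"pics/w{y}.png",big)
cv2.imwrite("pics/w.png",np.vstack([cv2.imread("pics/w126.png"),cv2.imread("pics/w216.png")]))
E
```

```text
top wedge 1 0.03 67 along [0.2737 0.279  0.2887] ac [0.094 0.131]
top wedge 1 0.045 35 along [0.2769 0.2795 0.2821] ac [0.094 0.128]
top wedge -1 0.03 74 along [0.2714 0.2792 0.2884] ac [-0.132 -0.097]
top wedge -1 0.045 39 along [0.2775 0.28   0.2833] ac [-0.129 -0.095]
scene wedge 1 0.03 115 along [0.2686 0.2744 0.278 ] ac [0.099 0.132]
scene wedge 1 0.045 47 along [0.2729 0.2749 0.2782] ac [0.098 0.13 ]
scene wedge -1 0.03 21 along [0.2673 0.2758 0.2779] ac [-0.131 -0.115]
scene wedge -1 0.045 12 along [0.2728 0.2761 0.2788] ac [-0.127 -0.115]
[(np.float64(-0.26), np.int64(0)), (np.float64(-0.255), np.int64(0)), (np.float64(-0.25), np.int64(0)), (np.float64(-0.245), np.int64(0)), (np.float64(-0.24), np.int64(0)), (np.float64(-0.235), np.int64(0)), (np.float64(-0.23), np.int64(0)), (np.float64(-0.225), np.int64(0)), (np.float64(-0.22), np.int64(0)), (np.float64(-0.215), np.int64(0)), (np.float64(-0.21), np.int64(0)), (np.float64(-0.205), np.int64(0)), (np.float64(-0.2), np.int64(0)), (np.float64(-0.195), np.int64(95)), (np.float64(-0.19), np.int64(453)), (np.float64(-0.185), np.int64(0)), (np.float64(-0.18), np.int64(0)), (np.float64(-0.175), np.int64(0)), (np.float64(-0.17), np.int64(0)), (np.float64(-0.165), np.int64(0)), (np.float64(-0.16), np.int64(0)), (np.float64(-0.155), np.int64(0)), (np.float64(-0.15), np.int64(0)), (np.float64(-0.145), np.int64(25)), (np.float64(-0.14), np.int64(82)), (np.float64(-0.135), np.int64(8)), (np.float64(-0.13), np.int64(13)), (np.float64(-0.125), np.int64(10)), (np.float64(-0.12), np.int64(12)), (np.float64(-0.115), np.int64(7)), (np.float64(-0.11), np.int64(8))]
shift cm to z .2 [ 38.20568076 -21.02384818   4.93303325] rotvec [-2.17128692e-03  8.22116919e-05  3.78292848e-01]
pointers al 0.0027 -0.0004
```

View pics/w.png

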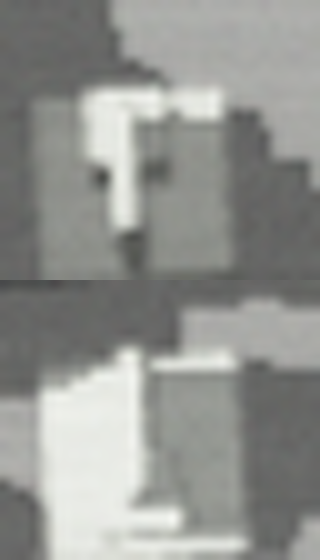

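```bash
cat >> h.py <<'E'
import json,os
def meas(n=1):
    G=np.load("geo.npz"); O,v,u=G["O"],G["v"],G["u"]
    for _ in range(n):
        s=ctrl.get_state(); im,d,K,Rm,t=cam("scene"); P=cloud(d,K,Rm,t)
        D=P[...,:2]-O; al=D@v; ac=D@u
        b=al[(P[...,2]>.08)&(P[...,2]<.112)&(abs(ac)<.055)&(al<.2)&(al>-.26)]
        lo=np.percentile(b,5); f=np.median(b[b<lo+.012]); ns=(b<lo+.012).sum()
        x=f-FACE0; h=(s["eef_pos"][:2]-O)@v
        L=json.load(open("log.json")) if os.path.exists("log.json") else []
        vel=(x-L[-1][1])/(s["time"]-L[-1][0]) if L and s["time"]>L[-1][0] else 0
        L.append([s["time"],x]); json.dump(L,open("log.json","w"))
        print(f"t={s['time']:.2f} x={x*1e3:.1f} togo={278.5-x*1e3:.1f} v={vel*1e3:.1f}mm/s hand={h*1e3:.1f} hand_in_bay={(h-x)*1e3:.1f} lat={(s['eef_pos'][:2]-O)@u*1e3:.1f} z={s['eef_pos'][2]:.3f} Falong={s['contact_force'][:2]@v:.2f} n={ns} op={s['opening']:.2f}")
FACE0=-.19
E
python3 -m crank '[[38.2,-21,5,0,0,0.378],[38.2,-21,5,0,0,0.378],[38.2,-21,5,0,0,0.378],[38.2,-21,5,0,0,0.378],[38.2,-21,5,0,0,0.378],[38.2,-21,5,0,0,0.378],[38.2,-21,5,0,0,0.378],[38.2,-21,5,0,0,0.378],[38.2,-21,5,0,0,0.378],[38.2,-21,5,0,0,0.378]]' 0 20
python3 - <<'E'
from h import *
g=np.load("scene0.npz");G=np.load("geo.npz"); Ps=cloud(g["d"],g["K"],g["Rm"],g["t"]); D=Ps[...,:2]-G["O"];al=D@G["v"];ac=D@G["u"]
b=al[(Ps[...,2]>.08)&(Ps[...,2]<.112)&(abs(ac)<.055)&(al<.2)&(al>-.26)]; lo=np.percentile(b,5); f0=np.median(b[b<lo+.012])
s=open("h.py").read().replace("FACE0=-.19",f"FACE0={f0}"); open("h.py","w").write(s); print(f0)
E
python3 -c "
from h import *
meas(2); print(R.from_quat(ctrl.get_state()['tcp_rot']).as_matrix().round(3))
cv2.imwrite('pics/s1.png',ctrl.read_camera('scene')[0])"
```

```text
time: 1.1
eef_pos: [0.5463, -0.2509, 0.1985]
tcp_rot: [0.999, 0.036, -0.001, -0.001]
contact_force: [-0.1, 1.1, 0.5]
opening: 0.002
finger_force: 0.0
-0.18918678454574014
t=1.10 x=-0.0 togo=278.5 v=0.0mm/s hand=3.5 hand_in_bay=3.5 lat=1.8 z=0.199 Falong=1.08 n=558 op=0.00
t=1.15 x=0.0 togo=278.5 v=1.2mm/s hand=1.4 hand_in_bay=1.4 lat=0.9 z=0.199 Falong=0.28 n=569 op=0.00
[[ 0.998  0.069 -0.001]
 [ 0.069 -0.998  0.   ]
 [-0.001 -0.    -1.   ]]
```

View pics/s1.png

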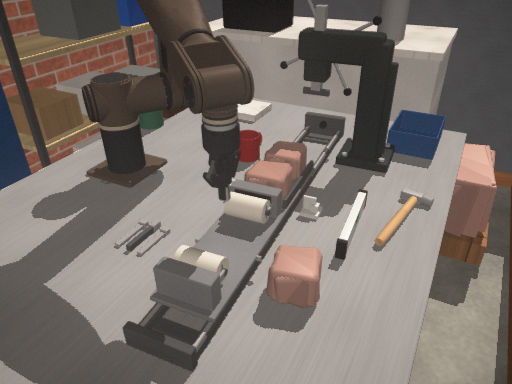

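The picture shows the shut hand above the bay at (222,185), and the housing face is visible for tracking.

```bash
python3 -m crank '[[0,0,5,0,0,0],[0,0,10,0,0,0],[0,0,10.5,0,0,0],[0,-5,10.5,0,0,0],[0,-6.5,10.5,0,0,0],[0,-6.5,10.5,0,0,0]]' | head -2; python3 -c "
from h import *
meas(1)"
python3 -m crank '[[0,-2.5,0,0,0,0],[0,-2.5,0,0,0,0]]' | sed -n 1,2p; python3 -c "
from h import *
meas(1)"
```

```text
time: 1.85
eef_pos: [0.5409, -0.1901, 0.0968]
t=1.85 x=0.1 togo=278.4 v=0.1mm/s hand=64.5 hand_in_bay=64.4 lat=0.5 z=0.097 Falong=-0.20 n=557 op=0.00
time: 2.1
eef_pos: [0.5397, -0.1661, 0.0965]
t=2.10 x=2.8 togo=275.7 v=10.9mm/s hand=88.6 hand_in_bay=85.7 lat=0.9 z=0.097 Falong=-2.33 n=556 op=-0.00
```

```bash
python3 -c "
from h import *
meas(1)"; python3 -m crank '[[0,0,0,0,0,0]]' | sed -n 1p; python3 -c "
from h import *
meas(1)"
python3 -m crank '[[0,0,0,0,0,0]]' | sed -n 1p; python3 -c "
from h import *
meas(1)"
python3 -m crank '[[0,0,0,0,0,0]]' | sed -n 1p; python3 -c "
from h import *
meas(1)"
python3 -m crank '[[0,0,0,0,0,0],[0,0,0,0,0,0]]' | sed -n 1p; python3 -c "
from h import *
meas(1)"
```

```text
t=2.15 x=5.3 togo=273.2 v=49.3mm/s hand=87.7 hand_in_bay=82.5 lat=0.9 z=0.097 Falong=-1.08 n=559 op=-0.00
time: 2.3
t=2.30 x=15.1 togo=263.4 v=65.6mm/s hand=87.5 hand_in_bay=72.4 lat=0.7 z=0.096 Falong=-0.34 n=560 op=0.00
time: 2.45
t=2.45 x=25.9 togo=252.6 v=71.7mm/s hand=88.3 hand_in_bay=62.4 lat=0.2 z=0.095 Falong=-0.55 n=543 op=0.00
time: 2.6
t=2.60 x=36.2 togo=242.3 v=69.1mm/s hand=88.8 hand_in_bay=52.6 lat=0.0 z=0.095 Falong=0.43 n=547 op=0.00
time: 2.85
t=2.85 x=53.6 togo=224.9 v=69.3mm/s hand=89.2 hand_in_bay=35.6 lat=0.1 z=0.095 Falong=-0.27 n=543 op=0.00
```

```bash
python3 -m crank '[[0,-4,0,0,0,0],[0,-4,0,0,0,0],[0,-4,0,0,0,0],[0,-4,0,0,0,0],[0,-4,0,0,0,0],[0,-4,0,0,0,0],[0,-4,0,0,0,0],[0,-4,0,0,0,0],[0,-4,0,0,0,0],[0,-4,0,0,0,0]]' | sed -n 1p; python3 -c "
from h import *
meas(1)"
python3 -m crank '[[0,0,0,0,0,0],[0,0,0,0,0,0],[0,0,0,0,0,0],[0,0,0,0,0,0],[0,0,0,0,0,0]]' | sed -n 1p; python3 -c "
from h import *
meas(1)"
```

```text
time: 3.9
t=3.90 x=121.6 togo=156.9 v=64.8mm/s hand=129.1 hand_in_bay=7.5 lat=0.1 z=0.095 Falong=-0.45 n=509 op=0.00
time: 4.45
t=4.45 x=154.5 togo=124.0 v=59.8mm/s hand=129.1 hand_in_bay=-25.3 lat=0.2 z=0.095 Falong=0.13 n=494 op=-0.00
```

```bash
python3 -m crank '[[0,0,0,0,0,0],[0,0,0,0,0,0],[0,0,0,0,0,0],[0,0,0,0,0,0],[0,0,0,0,0,0],[0,0,0,0,0,0],[0,0,0,0,0,0],[0,0,0,0,0,0]]' | sed -n 1p; python3 -c "
from h import *
meas(1)"
```

```text
time: 5.3
t=5.30 x=201.7 togo=76.8 v=55.5mm/s hand=129.1 hand_in_bay=-72.6 lat=0.1 z=0.095 Falong=-0.26 n=473 op=0.00
```

```bash
python3 -m crank '[[0,0,0,0,0,0],[0,-4,0,0,0,0],[0,-4,0,0,0,0]]' | sed -n 1p; python3 -c "
from h import *
meas(1)"; python3 -m crank '[[0,-1,0,0,0,0],[0,-1,0,0,0,0],[0,-1,0,0,0,0]]' | sed -n 1p; python3 -c "
from h import *
meas(1)"
```

```text
time: 5.65
t=5.65 x=217.7 togo=60.8 v=45.6mm/s hand=171.9 hand_in_bay=-45.8 lat=-0.6 z=0.094 Falong=0.18 n=461 op=0.00
time: 6.0
t=6.00 x=231.7 togo=46.8 v=40.3mm/s hand=178.9 hand_in_bay=-52.9 lat=0.2 z=0.095 Falong=-0.30 n=464 op=0.00
```

```bash
python3 -m crank '[[0,0,0,0,0,0],[0,0,0,0,0,0],[0,0,0,0,0,0],[0,0,0,0,0,0],[0,0,0,0,0,0]]' | sed -n 1p; python3 -c "
from h import *
meas(1)"
```

```text
time: 6.55
t=6.55 x=252.9 togo=25.6 v=38.4mm/s hand=179.1 hand_in_bay=-73.8 lat=0.1 z=0.095 Falong=-0.07 n=448 op=0.00
```

```bash
python3 -m crank '[[0,0,0,0,0,0],[0,-0.5,0,0,0,0],[0,-4,0,0,0,0],[0,-5,0,0,0,0]]' | sed -n 1p; python3 -c "
from h import *
meas(1)"; python3 -m crank '[[0,0,0,0,0,0],[0,0,0,0,0,0],[0,0,0,0,0,0]]' | sed -n 1p; python3 -c "
from h import *
meas(1)"
```

```text
time: 7.0
t=7.00 x=264.9 togo=13.6 v=26.7mm/s hand=231.1 hand_in_bay=-33.7 lat=-0.4 z=0.095 Falong=-0.95 n=438 op=-0.00
time: 7.35
t=7.35 x=272.4 togo=6.1 v=21.5mm/s hand=228.4 hand_in_bay=-44.0 lat=0.3 z=0.095 Falong=0.22 n=440 op=0.00
```

```bash
python3 -m crank '[[0,2.7,0,0,0,0],[0,2.7,0,0,0,0],[0,2.7,0,0,0,0]]' | sed -n 1p; python3 -c "
from h import *
meas(1)"
```

```text
time: 7.7
t=7.70 x=276.5 togo=2.0 v=11.9mm/s hand=201.6 hand_in_bay=-75.0 lat=0.1 z=0.095 Falong=0.31 n=433 op=0.00
```

```bash
python3 -m crank '[[0,-5,0,0,0,0],[0,-7,0,0,0,0]]' | sed -n 1p; python3 -c "
from h import *
meas(1)"; python3 -m crank '[[0,0,0,0,0,0],[0,0,0,0,0,0],[0,0,0,0,0,0]]' | sed -n 1p; python3 -c "
from h import *
meas(1)"
```

```text
time: 7.95
t=7.95 x=276.0 togo=2.5 v=-2.2mm/s hand=274.4 hand_in_bay=-1.6 lat=-0.5 z=0.095 Falong=0.27 n=425 op=-0.00
time: 8.3
t=8.30 x=275.2 togo=3.3 v=-2.2mm/s hand=271.4 hand_in_bay=-3.8 lat=0.3 z=0.095 Falong=-0.18 n=431 op=0.00
```

Almost stopped 3 mm short; the hand is in mid-bay, so I lift.

```bash
python3 -m crank '[[0,0,-5,0,0,0],[0,0,-10,0,0,0],[0,0,-13,0,0,0],[0,0,-13,0,0,0],[0,0,-13,0,0,0],[0,0,-13,0,0,0],[0,0,-13,0,0,0],[0,0,-13,0,0,0],[0,0,-13,0,0,0],[0,0,-13,0,0,0]]' | sed -n 1p; python3 -c "
from h import *
meas(1)"; python3 -m crank '[[0,0,0,0,0,0],[0,0,0,0,0,0],[0,0,0,0,0,0],[0,0,0,0,0,0],[0,0,0,0,0,0],[0,0,0,0,0,0],[0,0,0,0,0,0],[0,0,0,0,0,0],[0,0,0,0,0,0],[0,0,0,0,0,0]]' | sed -n 1p; python3 -c "
from h import *
meas(1)
im=ctrl.read_camera('scene')[0]; c=cv2.resize(im[120:260,180:360],None,fx=4,fy=4,interpolation=cv2.INTER_CUBIC); cv2.imwrite('pics/s2.png',c)
im=ctrl.read_camera('top')[0]; c=cv2.resize(im[120:260,150:330],None,fx=4,fy=4,interpolation=cv2.INTER_CUBIC); cv2.imwrite('pics/t2.png',c)"
```

```text
time: 9.35
t=9.35 x=274.3 togo=4.2 v=-0.9mm/s hand=272.2 hand_in_bay=-2.1 lat=-0.1 z=0.225 Falong=-0.65 n=433 op=-0.00
time: 10.4
t=10.40 x=274.5 togo=4.0 v=0.2mm/s hand=272.1 hand_in_bay=-2.4 lat=0.1 z=0.225 Falong=0.07 n=437 op=-0.00
```

View pics/s2.png

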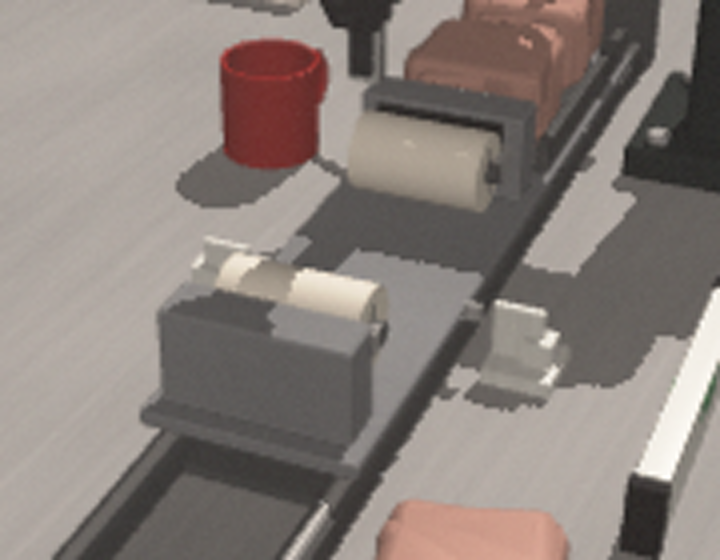

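View pics/t2.png

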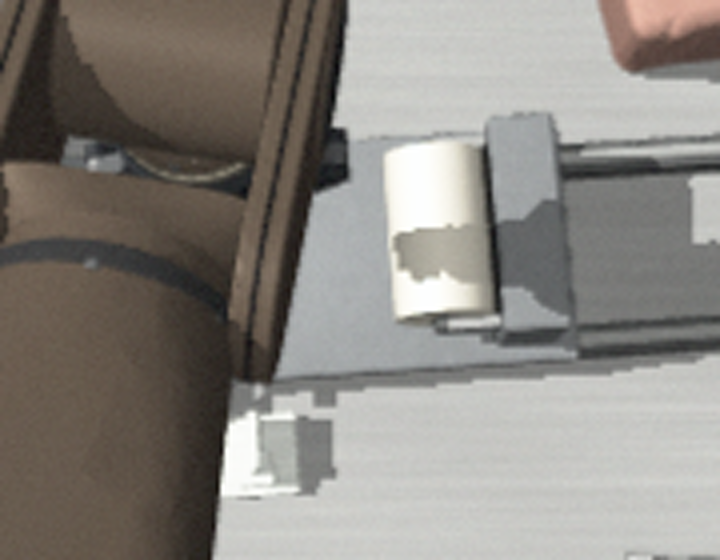

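The scene crop shows the pointer at (472,312) beside the wedge's top edge at (520,308). The top crop shows the pointer at (257,388) above the wedge at (260,418). Now a quick numeric check.

```bash
python3 -c "
from h import *
G=np.load('geo.npz')
for n,pts in(('scene',[(297.5,197.5),(304,195.5),(315.5,198)]),('top',[(214.2,216),(214,224)])):
    f=np.load(n+'0.npz')
    for p in pts: q=ray(*p,.05,f['K'],f['Rm'],f['t']); print(n,p,((q[:2]-G['O'])@G['v']).round(4),((q[:2]-G['O'])@G['u']).round(4))
meas(1)"
```

```text
scene (297.5, 197.5) 0.2622 0.0839
scene (304, 195.5) 0.2788 0.0971
scene (315.5, 198) 0.2788 0.13
top (214.2, 216) 0.2743 -0.0778
top (214, 224) 0.276 -0.0974
t=10.55 x=274.4 togo=4.1 v=-0.7mm/s hand=272.1 hand_in_bay=-2.2 lat=0.1 z=0.225 Falong=0.02 n=428 op=0.00
```

```bash
python3 -c "
from h import *
G=np.load('geo.npz')
for n in('scene','top'):
    im,d,K,Rm,t=cam(n); P=cloud(d,K,Rm,t); D=P[...,:2]-G['O']; al=D@G['v']; ac=D@G['u']
    for sg in(1,-1):
        m=(P[...,2]>.036)&(P[...,2]<.062)&(al>.24)&(al<.31)&(ac*sg>.0775)&(ac*sg<.14)
        for i in zip(*np.nonzero(m)):
            if ac[i]*sg<.1: print(n,i[::-1],'al %.4f ac %.4f z %.4f'%(al[i],ac[i],P[i][2]),im[i])
        w=m&(ac*sg>.098)&(P[...,2]>.046); print(n,sg,'wedge',w.sum(),np.percentile(al[w],[5,50,95]).round(4) if w.any() else '')
"
```

```text
scene (np.int64(300), np.int64(190)) al 0.3020 ac 0.0777 z 0.0499 [106 109 111]
scene (np.int64(300), np.int64(191)) al 0.3023 ac 0.0778 z 0.0465 [82 85 87]
scene (np.int64(297), np.int64(195)) al 0.2697 ac 0.0797 z 0.0527 [142 148 153]
scene (np.int64(298), np.int64(195)) al 0.2739 ac 0.0813 z 0.0506 [130 135 139]
scene (np.int64(304), np.int64(195)) al 0.2746 ac 0.0982 z 0.0544 [203 216 222]
scene (np.int64(305), np.int64(195)) al 0.2806 ac 0.0993 z 0.0511 [183 194 200]
scene (np.int64(297), np.int64(196)) al 0.2678 ac 0.0805 z 0.0508 [125 130 136]
scene (np.int64(298), np.int64(196)) al 0.2696 ac 0.0828 z 0.0503 [136 141 147]
scene (np.int64(299), np.int64(196)) al 0.2687 ac 0.0859 z 0.0516 [139 146 152]
scene (np.int64(300), np.int64(196)) al 0.2719 ac 0.0878 z 0.0501 [115 118 124]
scene (np.int64(304), np.int64(196)) al 0.2726 ac 0.0990 z 0.0525 [166 177 183]
scene (np.int64(295), np.int64(197)) al 0.2595 ac 0.0775 z 0.0516 [125 127 132]
scene (np.int64(297), np.int64(197)) al 0.2696 ac 0.0801 z 0.0463 [108 112 117]
scene (np.int64(298), np.int64(197)) al 0.2696 ac 0.0829 z 0.04
[... 3031 characters left out ...]
0.0946 z 0.0513 [183 191 189]
top (np.int64(212), np.int64(223)) al 0.2807 ac -0.0947 z 0.0511 [239 244 242]
top (np.int64(213), np.int64(223)) al 0.2782 ac -0.0950 z 0.0519 [234 239 237]
top (np.int64(211), np.int64(224)) al 0.2832 ac -0.0971 z 0.0517 [219 224 221]
top (np.int64(212), np.int64(224)) al 0.2808 ac -0.0972 z 0.0509 [244 248 247]
top (np.int64(213), np.int64(224)) al 0.2782 ac -0.0977 z 0.0543 [241 245 244]
top (np.int64(211), np.int64(225)) al 0.2832 ac -0.0997 z 0.0541 [248 250 250]
top (np.int64(212), np.int64(225)) al 0.2810 ac -0.0995 z 0.0500 [248 251 250]
top (np.int64(213), np.int64(225)) al 0.2785 ac -0.0998 z 0.0512 [249 251 251]
top -1 wedge 32 [0.2776 0.2802 0.2829]
```

Both views put the pointer 4–6 mm short of the mark, inside the 12 mm limit. The carriage has stood still for over 2 s and the hand is clear at z 0.225.

```bash
python3 -c "
from h import *
meas(1); print(ctrl.sign_off())"
```

```text
t=10.70 x=274.4 togo=4.1 v=0.0mm/s hand=272.1 hand_in_bay=-2.2 lat=0.1 z=0.225 Falong=-0.21 n=433 op=0.00
the job is handed in; nothing more can be done
None
```

The job is handed in at 10.7 s: the carriage stands still about 5 mm short of the mark (12 mm allowed), the hand is lifted clear, and the end stop and bystanders were not touched, though sign-off returned no verdict.

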